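# Close the control unit's cover and hold its reset button down with the reset pin

### The job

The control unit on the repair bench needs a reset with its cover shut: fold its narrow cover flap down flat first, then the wide flap down flat so that it laps over the narrow one. Then take the square-handled reset pin out of the tool stand, put its tip down through the round hole in the closed wide flap and push the recessed button underneath fully down. Finish while holding: keep hold of the upright pin, with the button pressed fully down and both flaps shut (do not let go or put the pin back), and leave the other things on the bench where they are.

Things in the scene. Friction and masses are not known exactly. Their poses are not given: they have to be found in the camera images.
- case: the control unit: bare aluminium case 140 mm (its x) by 160 mm (its y), fixed to the bench; origin: centre of its underside, z up. Walls 58 mm tall, 62 mm on the wide flap's half. A flap is hinged along two opposite sides: the narrow one on the +y side, the wide one on the -y side; both stand open, leaning outwards, at the start
- narrow_flap (a joint): angle of the narrow flap in rad: 0 = shut (flat, level), grows as it opens, to 2.2; pi/2 = upright. Aluminium plate 140 mm along the hinge, 75 mm wide, 3 mm thick. Stiff hinge: it stays where it is left, about 1 N at its free edge moves it; stops dead at 0
- narrow_hinge (a point): middle of the narrow flap's hinge line (mid thickness), at case y = +80 mm, z = 59.5 mm; its axes turn with the flap: x along the hinge (parallel to case x), -y from the hinge towards the flap's free edge, z out of the face that is on top when shut
- narrow_edge (a point): middle of the narrow flap's free edge, 75 mm from the hinge
- wide_flap (a joint): angle of the wide flap in rad: 0 = shut (flat, level), grows as it opens, to 2.2; pi/2 = upright. Aluminium plate 140 mm along the hinge, 95 mm wide, 3 mm thick, with a hole. Stiff hinge: it stays where it is left, about 1 N at its free edge moves it; stops dead at 0, where its free edge overlaps the narrow flap by 10 mm, 1 mm above it
- wide_hinge (a point): middle of the wide flap's hinge line (mid thickness), at case y = -80 mm, z = 63.5 mm; its axes turn with the flap: x along the hinge (parallel to case x), +y from the hinge towards the flap's free edge, z out of the face that is on top when shut
- wide_edge (a point): middle of the wide flap's free edge, 95 mm from the hinge
- hole (a point): centre of the round 16 mm hole in the wide flap, on the face that is on top when shut, 50 mm from the hinge line; moves with the flap. With the flap shut it is at case x = 0, y = -30 mm, z = 65 mm, straight above the button
- button (a joint): travel of the reset button in m: 0 = up, 0.006 = fully down; spring-loaded, 1.2 N starts it and 4 N holds it fully down, on a solid stop
- button_top (a point): centre of the button's flat round top, 20 mm across, at case x = 0, y = -30 mm, z = 32 mm when up (33 mm below the top of the shut wide flap); moves down when pressed
- stand: grey tool stand, block 60 mm (its x) by 170 mm (its y), 65 mm tall, fixed to the bench; origin: centre of its underside. Three 10 mm bores in a row along its y at -55, 0 and +55 mm hold the pin and two round-handled drivers, in any order
- pin_grip (a point): centre of the reset pin's handle (half-way up). Slim square black handle 15 x 15 mm, 80 mm tall, faces square to this point's x and y; below it a round steel shaft 5 mm thick, 60 mm long. 60 g. At the start it stands upright in a bore, the handle's bottom end resting on top of the stand, loose (lift 65 mm to clear)
- pin_tip (a point): tip (lower end) of the reset pin's shaft, 100 mm below pin_grip along the pin; z points up along the pin
- pin: the reset pin as a whole; origin: centre of the handle's bottom end, z up along the pin
- driver_a: screwdriver with a round black handle 28 mm across and 85 mm tall, standing in the stand; origin: centre of the handle's bottom end. Leave it
- driver_b: nut driver with a round black handle 32 mm across and 70 mm tall, standing in the stand; origin: centre of the handle's bottom end. Leave it
- heatsink: finned aluminium heat sink 40 x 40 x 25 mm, loose on the bench; origin: centre of its underside. Leave it
- bracket: slotted steel bracket 90 x 22 mm, 12 mm tall at one end, loose on the bench; origin: centre of its underside. Leave it
- tweezers: steel tweezers 120 mm long, 7 mm tall, lying loose; origin: middle of the underside. Leave them
- meter: grey hand-held multimeter 170 x 80 x 36 mm lying on its back, loose; origin: centre of its underside. Leave it
- dispenser: white square solvent dispenser bottle 60 x 60 mm, 148 mm tall with steel top, standing loose; origin: centre of its underside. Leave it
- parts_tray: grey open tray 80 x 110 x 22 mm, loose; origin: centre of its underside. Leave it

How it is judged:
By the outcome, as a careful person would: the job done as asked, in the order asked, and still so for the second after the job is handed in, while the arm keeps its last pose, push and grip.
It also fails if it takes over 69 s, if anything falls off the work surface, if the arm or the gripper's body presses on something with over 40 N, if the wrist force passes 120 N, or if a joint passes its speed limit or range.

### The arm

A 7-joint arm with a two-finger parallel gripper is mounted at the origin on the work surface. World frame = base frame: x ahead of the robot, y to its left, z up, the work surface at z = 0. Lengths are in m, angles in rad, forces in N, time in s.
With the tool pointing down it reaches from about 0.425 to 0.875 m from the base axis. Payload 4.7 kg.
Tool frame: the origin (TCP) lies at the very end of the fingers, on their centre line; the grasp point (between the pads) lies 19 mm behind it; z points along the fingers, y is the direction in which the jaws open and shut (so a half turn about z gives the same grasp; the last joint's range is limited). The gripper opens to 87 mm and grips with 3 to 60 N. Pads are 19 mm wide; open, the fingers measure 117 mm over their backs; the gripper's body (75 mm by 190 mm) begins 51 mm behind the grasp point.
Start: joints at [1.212, 0.321, -0.07, 1.45, 0.023, 1.371, -0.057], TCP at [0.237, -0.605, 0.189] pointing down, gripper open.
Joint ranges: [-2.86, 2.86], [-0.3, 2.09], [-1.38, 1.24], [0.06, 2.45], [-1.56, 4.7], [0.09, 2.05], [-2.69, 2.69]. Speed limits (rad/s): [2.57, 2.57, 3.14, 3.14, 3.14, 3.14, 3.14].

### API

Orientations are given as a rotation vector (axis times angle).
In Python, from rig import arm gives the robot as it stands. The module is installed in compiled form; this text tells all that it offers.
- The arm moves only by the tool apply_moves, never from a script. Its argument "commands" is a list of rows, each an object of numbers: "dx", "dy", "dz": the shift along the tool's x, y, z in cm; "twist": the turn about the tool's z in rad; "hand": the finger opening in cm, from 0 to 8.7. A call has 1 to 8 rows; each row is the pose to reach, as a shift and turn from the pose measured when the call began, along the tool's axes at that moment; what a row does not reach only later rows make up. A row lasts 1/10 s, in which the tool goes at most 50 mm and 8.59 degrees, less where a joint would pass 70% of its speed; a pose out of reach is approached as far as the arm can. A call with a gripper value outside its range is refused whole. The fingers move at their own pace and stop on an object; "force" is the grip in N (left out, the last holds). Time passes only in rows, so rows that repeat a pose let the fingers close. It gives the time, the measured TCP pose, the force and the opening at its end, in the units of the state.
- arm.sense(): the state, without advancing time (a new reading comes with each control period).
- arm.camera(name): name is "side" or "top"; returns the picture (480x640x3 uint8, red, green, blue); there is no depth.
- arm.camera_params(name): a dict with "vfov" (degrees; the focal length in pixels is half the picture's height over the tangent of half this angle, whatever the lens; pixels are square), "cx", "cy" (the principal point, pixels), "rvec" (rotation vector, rad) and "tvec" (3), from world to camera coordinates, as OpenCV has them. Camera axes: x right, y down, z forward; pixel columns grow to the right and rows downward; lengths in m; the calibration is good to about 2 mm. A picture is of the moment at which its call begins. camera_params takes no time and is no camera call.
- arm.job_done(): hands the job in, once; it reports no verdict.
The state is a dict: "time": time; "joints": joint angles; "joint_velocities": joint speeds; "effort": joint torques, N m; "tool_pos": TCP position; "orientation": TCP orientation; "ft_force": force on the tool from outside, world axes, zero at the start; "moment": the same for the moment, N m; "grip_width": finger opening in m.
Only numpy, scipy, OpenCV 4.12 (cv2) and the standard library are available. Lean on these libraries where they do the work, as an engineer would, in place of code of your own. Each camera call takes 0.05 s, during which the arm holds its last target.

## Working session

There is one attempt and no reset: what is moved stays moved. The work goes in short steps, Python scripts to look and compute and a tool call to move; the robot and the scene stay as the last step left them, time stands still between calls to the robot, and variables do not carry over. Pictures are saved under pics/ and viewed, and the job is handed in when it is done.

Besides the shell and the picture viewer there is one more tool, called after "Request:" as a command line: name --argument value ..., lists and objects as JSON in quotes. apply_moves: Moves the arm, as the interface text tells. Its arguments: {"type":"object","properties":{"commands":{"type":"array"},"force":{"type":"number"}},"required":["commands"]}

```bash
mkdir -p pics; ls
cat > h.py <<'E'
import numpy as np, cv2
from rig import arm
from scipy.spatial.transform import Rotation as R
def par(n):
    p=arm.camera_params(n); f=240/np.tan(np.radians(p['vfov'])/2)
    K=np.array([[f,0,p['cx']],[0,f,p['cy']],[0,0,1]]); M=R.from_rotvec(p['rvec']).as_matrix()
    return K,M,np.array(p['tvec'])
def proj(n,X):
    K,M,t=par(n); c=(np.atleast_2d(X)@M.T+t)@K.T; return c[:,:2]/c[:,2:]
def ray(n,uv):
    K,M,t=par(n); d=M.T@np.linalg.inv(K)@np.array([uv[0],uv[1],1.]); return -M.T@t,d/np.linalg.norm(d)
def plane(n,uv,z):
    o,d=ray(n,uv); return o+d*(z-o[2])/d[2]
def tri(a,ua,b,ub):
    o1,d1=ray(a,ua);o2,d2=ray(b,ub)
    s=np.linalg.lstsq(np.c_[d1,-d2],o2-o1,rcond=None)[0]
    p,q=o1+s[0]*d1,o2+s[1]*d2
    return (p+q)/2,np.linalg.norm(p-q)
def snap(n,f):
    im=arm.camera(n); cv2.imwrite('pics/'+f,im[:,:,::-1]); return im
E
python3 - <<'E'
from h import *
print(arm.sense())
for n in('side','top'):
    snap(n,n+'0.png'); print(n,arm.camera_params(n)); K,M,t=par(n); print('cam pos',-M.T@t)
E
```

```text
pics
{'time': 0.0, 'joints': array([ 1.21207862,  0.32183749, -0.07009187,  1.45168107,  0.02262014,
        1.37077117, -0.05689038]), 'joint_velocities': array([ 1.55864242e-03, -4.06265287e-05,  1.15644513e-03,  2.30267081e-04,
       -9.24327130e-04,  8.22284339e-04,  3.64199671e-04]), 'effort': array([-2.42066799e-04, -4.91288888e+01, -4.04183641e-01, -3.12529814e+01,
       -6.39472157e-02,  4.35701001e-02,  1.78564374e-04]), 'tool_pos': array([ 0.23648138, -0.60479881,  0.18814917]), 'orientation': array([-3.08533308e+00, -5.81970597e-01,  7.31492397e-04]), 'ft_force': array([-0.05555081,  0.97227424, -0.24794845]), 'moment': array([-0.01829204,  0.06309398,  0.0255552 ]), 'grip_width': 0.08722094837290979}
side {'vfov': 48.774257018503306, 'cx': 317.21471054127005, 'cy': 244.4373158891632, 'rvec': array([ 0.21201059, -2.70949737,  1.46770564]), 'tvec': array([0.56744812, 0.1159273 , 1.17803675])}
cam pos [0.44100061 0.99712505 0.73107263]
top {'vfov': 50.096706875062736, 'cx': 319.96239633091085, 'cy': 242.6559311615485, 'rvec': array([ 2.15198528, -2.13620973,  0.16985665]), 'tvec': array([-0.02720621,  0.57955377,  1.36134408])}
cam pos [ 0.36535665 -0.01664628  1.43391697]
```

View pics/side0.png

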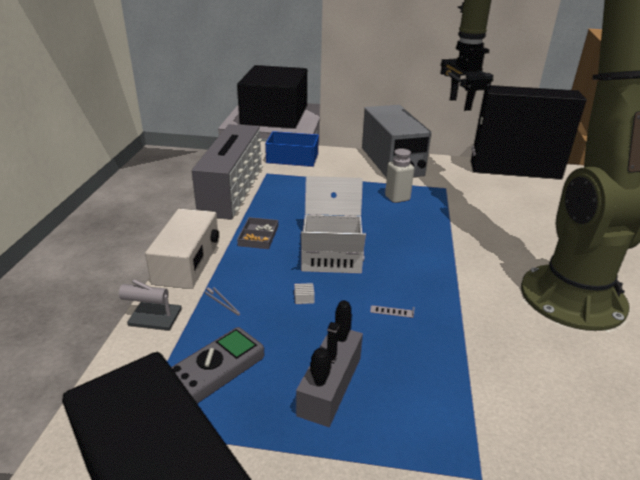

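View pics/top0.png

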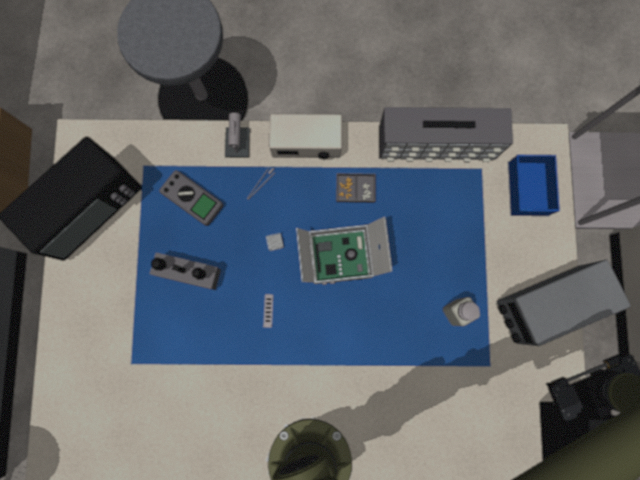

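Run:
```python
import cv2
a=cv2.imread('pics/top0.png');s=cv2.imread('pics/side0.png')
cv2.imwrite('pics/z1.png',cv2.resize(a[205:295,285:405],None,fx=6,fy=6,interpolation=cv2.INTER_CUBIC))
cv2.imwrite('pics/z2.png',cv2.resize(a[240:300,140:230],None,fx=8,fy=8,interpolation=cv2.INTER_CUBIC))
cv2.imwrite('pics/z3.png',cv2.resize(s[170:280,285:385],None,fx=5,fy=5,interpolation=cv2.INTER_CUBIC))
cv2.imwrite('pics/z4.png',cv2.resize(s[290:430,285:385],None,fx=4,fy=4,interpolation=cv2.INTER_CUBIC))
```

```text
(no output)
```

View pics/z1.png

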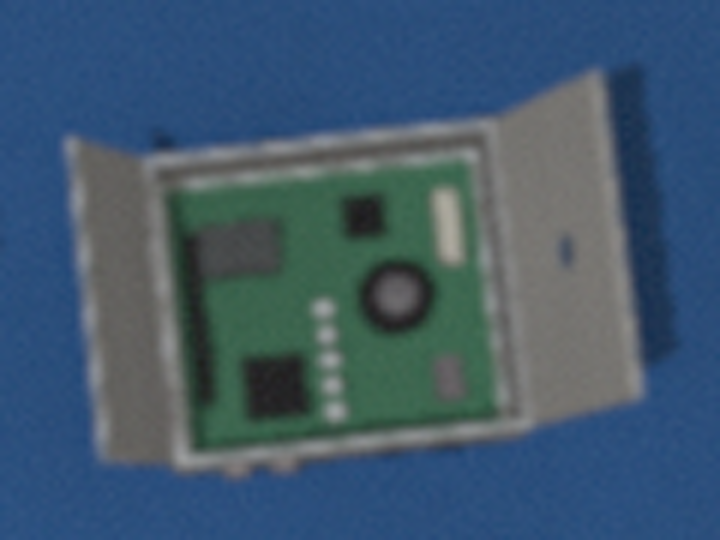

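View pics/z2.png

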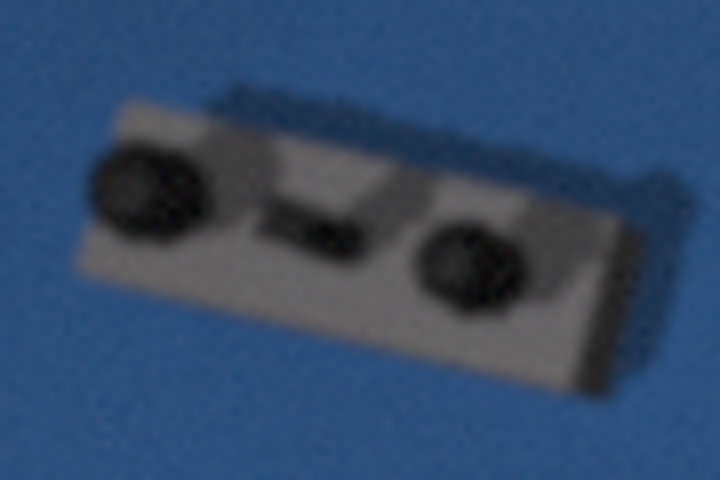

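View pics/z3.png

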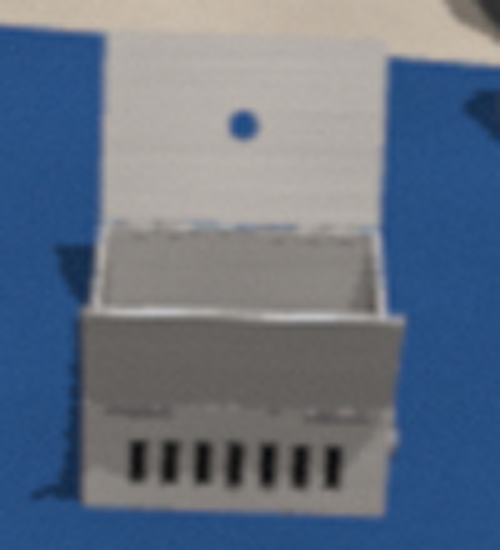

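View pics/z4.png

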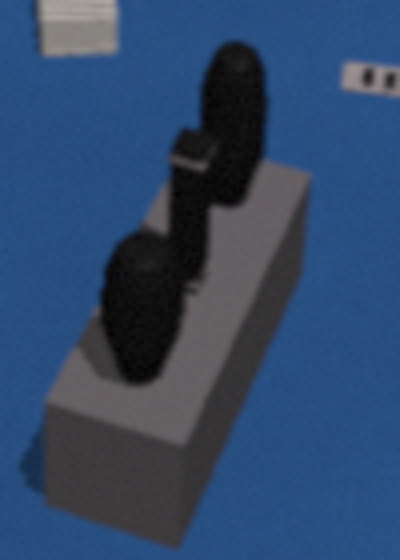

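Run:
```python
from h import *
T=lambda x,y:((x+.5)/6+285-.5,(y+.5)/6+205-.5)
S=lambda x,y:((x+.5)/5+285-.5,(y+.5)/5+170-.5)
pr=lambda l,p:print(l,np.round(p,4))
nh=[plane('top',T(*p),.058) for p in((148,158),(178,467))]
wh=[plane('top',T(*p),.0635) for p in((497,120),(533,430))]
pr('nh',nh);pr('wh',wh)
print(np.linalg.norm(nh[0]-nh[1]),np.linalg.norm(wh[0]-wh[1]),np.linalg.norm((nh[0]+nh[1]-wh[0]-wh[1])/2))
c=(sum(nh)+sum(wh))/4; ex=(nh[0]+wh[0]-nh[1]-wh[1]);ey=sum(nh)-sum(wh)
pr('c',c);print('yaw',np.arctan2(ex[1],ex[0]),np.arctan2(-ey[0],ey[1]))
# free edges by two views
ne=[tri('top',T(68,138),'side',S(82,316)),tri('top',T(103,462),'side',S(404,320))]
we=[tri('top',T(600,68),'side',S(104,32)),tri('top',T(640,398),'side',S(388,40))]
pr('hole',tri('top',T(566,250),'side',S(243,125))[0])
for l,q in(('ne',ne),('we',we)):
  for k in q: pr(l,k[0]);print(k[1])
# narrow-case front bottom corners in side
pr('fb',[plane('side',S(82,508),0),plane('side',S(384,515),0)])
# pin
Z=lambda x,y:((x+.5)/8+140-.5,(y+.5)/8+240-.5)
W=lambda x,y:((x+.5)/4+285-.5,(y+.5)/4+290-.5)
st=[plane('top',Z(*p),.065) for p in((125,102),(625,215),(575,390),(80,268))]
pr('stand',st);pr('ctr',sum(st)/4)
print([np.linalg.norm(st[i]-st[i-1]) for i in range(4)])
ss=[plane('side',W(*p),.065) for p in((48,402),(185,444),(310,175))]
pr('stand side',ss);pr('ctr',(ss[0]+ss[2])/2);print(np.linalg.norm(ss[1]-ss[0]),np.linalg.norm(ss[2]-ss[1]))
pr('pin top side',plane('side',W(193,145),.145))
pr('pin top top',plane('top',Z(285,218),.145))
pr('pin bot top',plane('top',Z(345,240),.065))
d=st[0]-st[1]; print('stand y dir',np.arctan2(d[1],d[0]))
```

```text
nh [[ 0.6097  0.0065  0.058 ]
 [ 0.4698 -0.0083  0.058 ]]
wh [[ 0.6275 -0.1514  0.0635]
 [ 0.487  -0.1665  0.0635]]
0.1407520159147887 0.14127910561212592 0.1590729327431514
c [ 0.5485 -0.0799  0.0608]
yaw 0.10606319262665909 0.11023891153614637
hole [ 0.5613 -0.1764  0.1102]
ne [0.6059 0.0399 0.1255]
0.0006601011644352599
ne [0.467 0.023 0.128]
0.0013777973392502087
we [ 0.6338 -0.1869  0.1501]
3.8709460797076994e-05
we [ 0.493  -0.2017  0.1512]
5.33491036610591e-05
fb [[ 0.6107  0.009   0.    ]
 [ 0.4706 -0.0097  0.    ]]
stand [[0.5469 0.4193 0.065 ]
 [0.5101 0.2503 0.065 ]
 [0.4516 0.2647 0.065 ]
 [0.491  0.4312 0.065 ]]
ctr [0.4999 0.3414 0.065 ]
[np.float64(0.05718658491222887), np.float64(0.17297580472994648), np.float64(0.06026367892660222), np.float64(0.17105922196282813)]
stand side [[0.5469 0.4192 0.065 ]
 [0.4896 0.4314 0.065 ]
 [0.4522 0.2681 0.065 ]]
ctr [0.4996 0.3436 0.065 ]
0.05864265530121282 0.1675602922417945
pin top side [0.4996 0.3457 0.145 ]
pin top top [0.4999 0.3415 0.145 ]
pin bot top [0.501  0.3434 0.065 ]
stand y dir 1.3562715779364576
```

```bash
cat >> h.py <<'E'
C=np.array([.5485,-.0799]); YAW=.108
def c2w(x,y,z):
    c,s=np.cos(YAW),np.sin(YAW); return np.array([C[0]+c*x-s*y,C[1]+s*x+c*y,z])
def w2c(p):
    c,s=np.cos(YAW),np.sin(YAW); d=np.array(p[:2])-C; return np.array([c*d[0]+s*d[1],-s*d[0]+c*d[1],p[2]])
def delta(targets,yawy=None):
    s=arm.sense(); M=R.from_rotvec(s['orientation']).as_matrix()
    y=np.arctan2(M[1,1],M[0,1])
    print('t',round(s['time'],2),'pos',s['tool_pos'].round(4),'case',w2c(s['tool_pos']).round(4),'yaw tool y',round(y,3),'tilt',M[:,2].round(3),'F',s['ft_force'].round(1),'j',s['joints'].round(2),'w',round(s['grip_width'],4))
    for t in targets: print(np.round((M.T@(np.array(t)-s['tool_pos']))*100,1))
    if yawy is not None: print('twist',round(-((yawy-y+np.pi/2)%np.pi-np.pi/2),3), 'raw',-(yawy-y))
E
python3 - <<'E'
from h import *
delta([(.45,-.40,.30),(.53,-.1,.30),c2w(0,.16,.30)],YAW)
print(w2c(tri('top',(285+397/6,205+297/6),'side',(0,0))[0]), w2c(plane('top',(285+397/6-.4,205+297/6-.4),.032)))
E
```

```text
t 0.1 pos [ 0.2365 -0.6049  0.1883] case [-0.3668 -0.4883  0.1883] yaw tool y -1.198 tilt [-0.001  0.002 -1.   ] F [0.4 1.  0.2] j [ 1.21  0.32 -0.07  1.45  0.02  1.37 -0.06] w 0.0869
[ 27.3 -11.3 -11.2]
[ 45.7 -36.3 -11.1]
[ 52.4 -53.  -11.1]
twist -1.306 raw -1.3059534729379099
[0.19692486 0.16879761 0.58816556] [-0.00109965 -0.02818792  0.032     ]
```

Request:
apply_moves --commands '[{"dx":2,"dy":-1,"dz":-4,"twist":-0.12,"hand":0},{"dx":6,"dy":-2.5,"dz":-8,"twist":-0.25,"hand":0},{"dx":11,"dy":-4.5,"dz":-11,"twist":-0.38,"hand":0},{"dx":16,"dy":-6.5,"dz":-11,"twist":-0.5,"hand":0},{"dx":20,"dy":-8.5,"dz":-11,"twist":-0.62,"hand":0},{"dx":24,"dy":-10,"dz":-11,"twist":-0.74,"hand":0},{"dx":27.5,"dy":-11.5,"dz":-11,"twist":-0.85,"hand":0}]' --force 20

```text
time: 0.8
tool_pos: [0.4522, -0.3958, 0.2984]
orientation: [-2.566, -1.809, -0.001]
ft_force: [-0.1, -1.1, -0.5]
grip_width: 0.0389
```

Run:
```python
from h import *
delta([(.53,-.1,.30),c2w(0,.16,.30)],YAW)
```

```text
t 0.8 pos [ 0.4522 -0.3958  0.2984] case [-0.1298 -0.3036  0.2984] yaw tool y -0.343 tilt [-0.001  0.002 -1.   ] F [-0.1 -1.1 -0.5] j [ 0.95  0.21 -0.33  1.39  0.07  1.56  0.28] w 0.0389
[30.5 -2.6 -0.1]
[47.4 -8.5 -0.1]
twist -0.451 raw -0.45063499032016174
```

Request:
apply_moves --commands '[{"dx":5,"dy":-0.4,"dz":0,"twist":-0.12,"hand":0},{"dx":10,"dy":-0.8,"dz":0,"twist":-0.24,"hand":0},{"dx":15,"dy":-1.2,"dz":0,"twist":-0.36,"hand":0},{"dx":20,"dy":-1.6,"dz":0,"twist":-0.45,"hand":0},{"dx":25,"dy":-2,"dz":0,"twist":-0.45,"hand":0},{"dx":30,"dy":-2.6,"dz":0,"twist":-0.45,"hand":0},{"dx":34.7,"dy":-4.2,"dz":0,"twist":-0.45,"hand":0},{"dx":39.5,"dy":-5.8,"dz":0,"twist":-0.45,"hand":0}]'

```text
time: 1.6
tool_pos: [0.5299, -0.0058, 0.2986]
orientation: [-2.098, -2.336, -0.001]
ft_force: [0.5, 0.5, 0.0]
grip_width: 0.0008
```

Run:
```python
from h import *
delta([c2w(0,.16,.30),c2w(0,.16,.105)],YAW)
```

```text
t 1.6 pos [ 0.5299 -0.0058  0.2986] case [-0.0105  0.0756  0.2986] yaw tool y 0.107 tilt [-0.001  0.002 -1.   ] F [0.5 0.5 0. ] j [ 0.6   0.07 -0.66  1.55  0.04  1.54  0.04] w 0.0008
[ 8.4  1.  -0.1]
[ 8.4  1.1 19.4]
twist -0.001 raw -0.0006348817236043885
```

Request:
apply_moves --commands '[{"dx":4.5,"dy":0.5,"dz":0},{"dx":8.5,"dy":1,"dz":1},{"dx":8.5,"dy":1,"dz":6},{"dx":8.5,"dy":1,"dz":11},{"dx":8.5,"dy":1,"dz":16},{"dx":8.5,"dy":1,"dz":19.4},{"dx":7,"dy":1,"dz":19.4}]'

```text
$.commands[0]: bad value
```

Run:
```python
from h import *
delta([c2w(0,y/1000,z/1000) for y,z in((90,105),(65,105),(50,92),(40,78),(35,68),(32,61))],YAW)
snap('side','s1.png')
```

```text
t 1.6 pos [ 0.5299 -0.0058  0.2986] case [-0.0105  0.0756  0.2986] yaw tool y 0.107 tilt [-0.001  0.002 -1.   ] F [0.5 0.5 0. ] j [ 0.6   0.07 -0.66  1.55  0.04  1.54  0.04] w 0.0008
[ 1.4  1.1 19.4]
[-1.1  1.1 19.4]
[-2.6  1.1 20.6]
[-3.6  1.1 22. ]
[-4.1  1.1 23. ]
[-4.4  1.1 23.7]
twist -0.001 raw -0.0006348817236043885
```

View pics/s1.png

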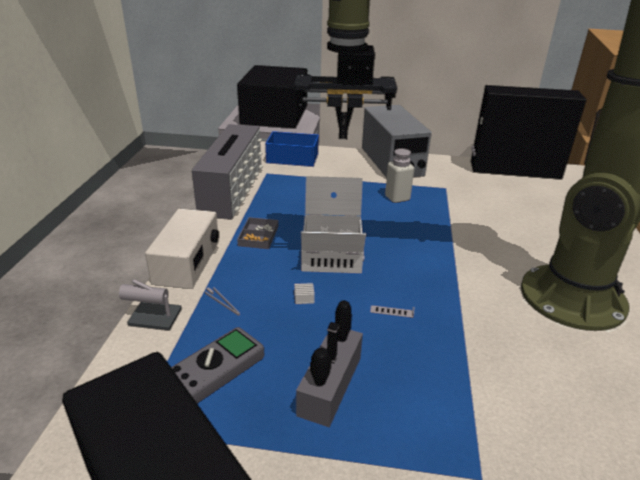

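The call needs all fields in each row. The picture shows the gripper above the case at (345,100), bar along case x, nothing disturbed.

Request:
apply_moves --commands '[{"dx":4.5,"dy":0.5,"dz":0,"twist":0,"hand":0},{"dx":8.5,"dy":1,"dz":1,"twist":0,"hand":0},{"dx":8.5,"dy":1,"dz":6,"twist":0,"hand":0},{"dx":8.5,"dy":1,"dz":11,"twist":0,"hand":0},{"dx":8.5,"dy":1,"dz":16,"twist":0,"hand":0},{"dx":8.5,"dy":1,"dz":19.4,"twist":0,"hand":0},{"dx":7,"dy":1,"dz":19.4,"twist":0,"hand":0},{"dx":6,"dy":1,"dz":19.4,"twist":0,"hand":0}]'

```text
time: 2.45
tool_pos: [0.5309, 0.0672, 0.1041]
orientation: [-2.078, -2.346, -0.005]
ft_force: [0.8, -0.3, 0.6]
grip_width: 0.0001
```

Run:
```python
from h import *
delta([c2w(0,y/1000,z/1000) for y,z in((90,105),(65,105),(50,92),(40,78),(35,68),(32,61))],YAW)
snap('side','s2.png')
```

```text
t 2.45 pos [0.5309 0.0672 0.1041] case [-0.0017  0.1482  0.1041] yaw tool y 0.121 tilt [-0.003  0.007 -1.   ] F [ 0.8 -0.3  0.6] j [ 0.49  0.2  -0.73  1.82  0.14  1.17 -0.16] w 0.0001
[-5.8  0.1 -0.1]
[-8.3  0.1 -0.2]
[-9.8  0.   1.1]
[-10.8   0.    2.5]
[-11.3   0.    3.5]
[-11.7   0.    4.2]
twist 0.013 raw 0.012980032584882256
```

View pics/s2.png

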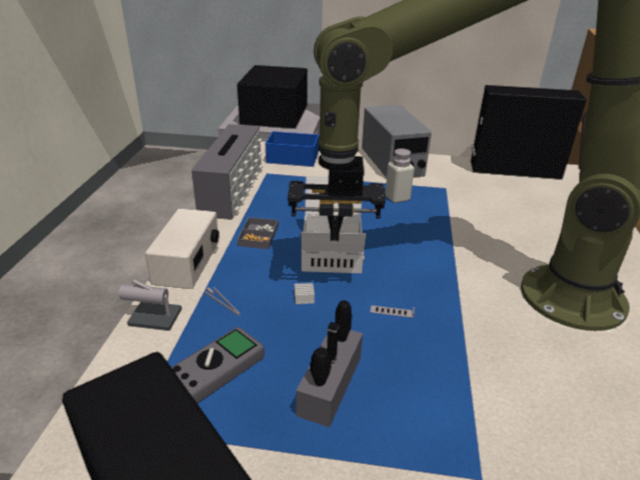

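Request:
apply_moves --commands '[{"dx":-1.5,"dy":0,"dz":0,"twist":0,"hand":0},{"dx":-3,"dy":0,"dz":0,"twist":0,"hand":0},{"dx":-4.5,"dy":0,"dz":0,"twist":0,"hand":0},{"dx":-6,"dy":0,"dz":0,"twist":0,"hand":0},{"dx":-7.2,"dy":0,"dz":0,"twist":0,"hand":0},{"dx":-8.3,"dy":0,"dz":0,"twist":0,"hand":0},{"dx":-9,"dy":0,"dz":0.5,"twist":0,"hand":0},{"dx":-9.8,"dy":0,"dz":1.1,"twist":0,"hand":0}]'

```text
time: 3.3
tool_pos: [0.544, -0.0324, 0.0934]
orientation: [-2.083, -2.345, -0.007]
ft_force: [-0.6, 0.2, 0.4]
grip_width: 0.0005
```

Run:
```python
from h import *
delta([c2w(0,y/1000,z/1000) for y,z in((45,85),(40,78),(35,68),(32,63),(30,61))],YAW)
```

```text
t 3.3 pos [ 0.544  -0.0324  0.0934] case [0.0006 0.0477 0.0934] yaw tool y 0.118 tilt [-0.001  0.006 -1.   ] F [-0.6  0.2  0.4] j [ 0.61  0.23 -0.66  1.81  0.14  1.15  0.02] w 0.0005
[-0.3 -0.1  0.8]
[-0.8 -0.1  1.5]
[-1.3 -0.1  2.5]
[-1.6 -0.1  3. ]
[-1.8 -0.1  3.2]
twist 0.01 raw 0.010411299895312018
```

Request:
apply_moves --commands '[{"dx":-0.4,"dy":0,"dz":0.7,"twist":0,"hand":0},{"dx":-0.8,"dy":0,"dz":1.4,"twist":0,"hand":0},{"dx":-1.1,"dy":0,"dz":2,"twist":0,"hand":0},{"dx":-1.4,"dy":0,"dz":2.5,"twist":0,"hand":0},{"dx":-1.6,"dy":0,"dz":2.9,"twist":0,"hand":0},{"dx":-1.8,"dy":0,"dz":3.2,"twist":0,"hand":0},{"dx":-1.8,"dy":0,"dz":3.2,"twist":0,"hand":0}]'

```text
time: 4.0
tool_pos: [0.5459, -0.0503, 0.0609]
orientation: [-2.083, -2.345, -0.006]
ft_force: [1.0, -0.6, 0.3]
grip_width: 0.0005
```

Run:
```python
from h import *
delta([c2w(0,y/1000,z/1000) for y,z in((30,61),)],YAW)
snap('side','s3.png');snap('top','t3.png')
a=cv2.imread('pics/s3.png')[170:290,275:395];b=cv2.imread('pics/t3.png')[190:310,285:405]
cv2.imwrite('pics/z5.png',cv2.resize(np.hstack([a,b]),None,fx=3.3,fy=3.3,interpolation=cv2.INTER_CUBIC))
```

```text
t 4.0 pos [ 0.5459 -0.0503  0.0609] case [0.0006 0.0297 0.0609] yaw tool y 0.118 tilt [-0.001  0.007 -1.   ] F [ 1.  -0.6  0.3] j [ 0.62  0.27 -0.64  1.84  0.17  1.09  0.03] w 0.0005
[ 0.  -0.1 -0. ]
twist 0.01 raw 0.010220843119689405
```

View pics/z5.png

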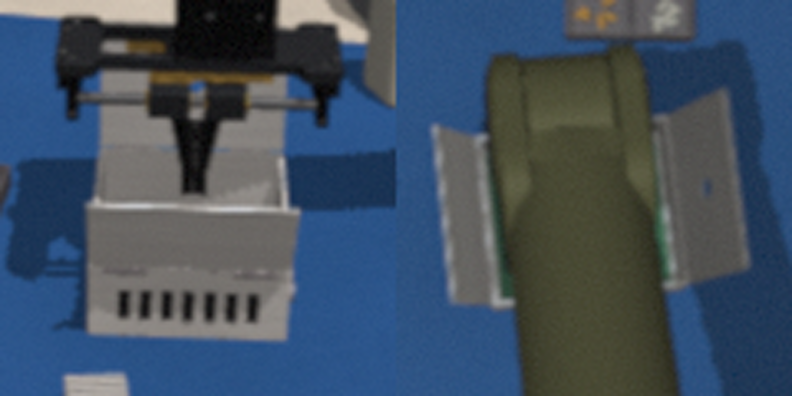

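Run:
```python
from h import *
s=arm.sense();print(s['tool_pos'],proj('side',s['tool_pos']),proj('side',[.5309,.0672,.1041]), proj('side',c2w(0,.113,.127)))
a=cv2.imread('pics/s2.png')[170:290,275:395];b=cv2.imread('pics/s3.png')[170:290,275:395]
cv2.imwrite('pics/z6.png',cv2.resize(np.hstack([a,b]),None,fx=3.3,fy=3.3,interpolation=cv2.INTER_CUBIC))
```

```text
[ 0.54616468 -0.04996116  0.06135657] [[332.33548311 238.33325068]] [[333.44661022 251.26424372]] [[333.26461441 233.34273224]]
```

View pics/z6.png

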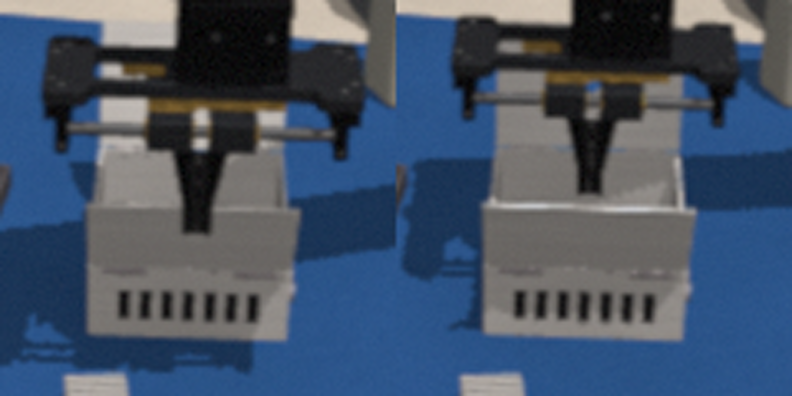

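Run:
```python
from h import *
def yplane(uv,y):
    o,d=ray('side',uv); return o+d*(y-o[1])/d[1]
print(yplane((334.5,240.3),.0672+.01),yplane((333.6,228.2),-.05+.01))
# gripper tip vs top view, initial picture side0: tips
s0=[.2365,-.6048,.1881]; print(proj('side',s0), proj('top',s0))
a=cv2.imread('pics/side0.png')[40:120,420:520]
cv2.imwrite('pics/z7.png',cv2.resize(a,None,fx=6,fy=6,interpolation=cv2.INTER_CUBIC))
```

```text
[0.52872259 0.0772     0.13837402] [ 0.54319933 -0.04        0.09563511]
[[457.56526585 115.59470252]] [[565.38215368 378.76284229]]
```

View pics/z7.png

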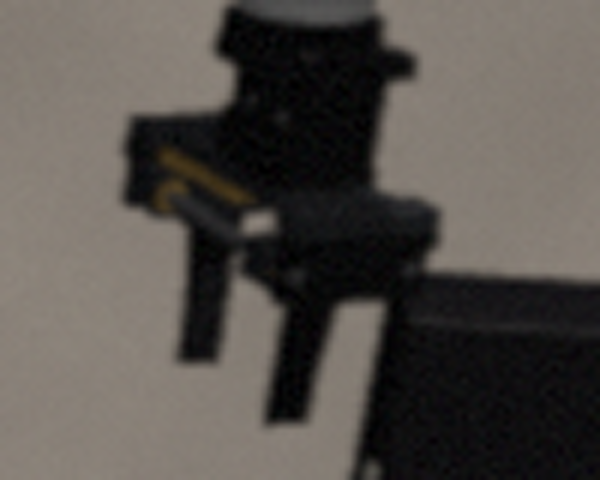

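Run:
```python
from h import *
print(proj('top',[[0,0,0],[0,0,.03]]),proj('side',[[0,0,0]]))
a=cv2.imread('pics/top0.png')[340:460,520:640].astype(float)*1.8
cv2.imwrite('pics/z8.png',cv2.resize(np.clip(a,0,255),None,fx=5,fy=5,interpolation=cv2.INTER_CUBIC))
a=cv2.imread('pics/side0.png')[220:340,500:640]
cv2.imwrite('pics/z9.png',cv2.resize(a,None,fx=4,fy=4,interpolation=cv2.INTER_CUBIC))
```

```text
[[309.69920018 461.28519858]
 [309.53548277 464.38899795]] [[572.21791728 296.5334128 ]][ WARN:0@0.850] global loadsave.cpp:1063 imwrite_ Unsupported depth image for selected encoder is fallbacked to CV_8U.
```

View pics/z8.png

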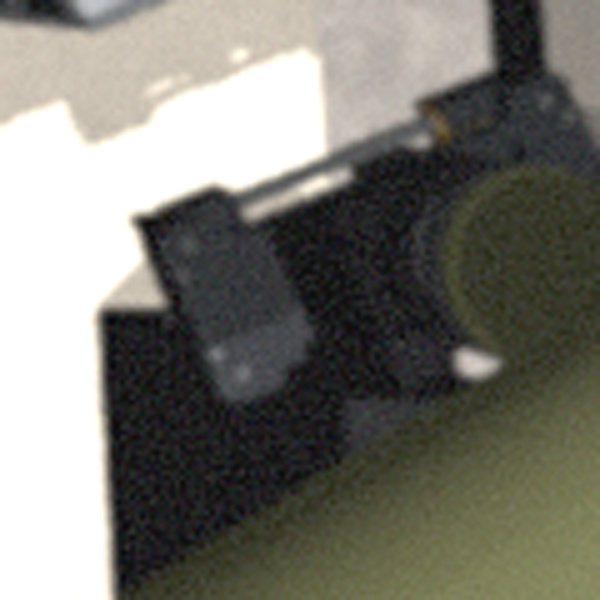

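View pics/z9.png

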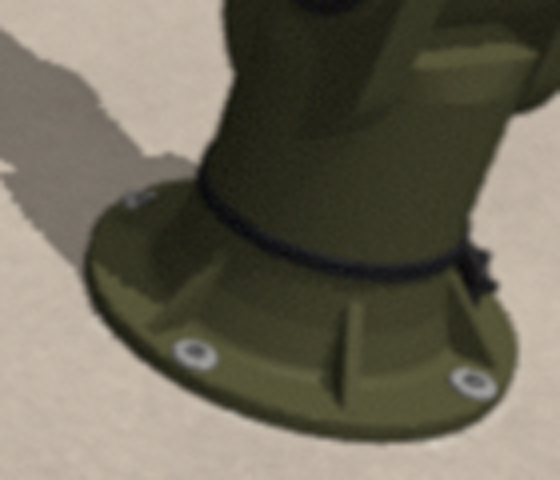

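Request:
apply_moves --commands '[{"dx":0,"dy":0,"dz":-5,"twist":0,"hand":0},{"dx":0,"dy":0,"dz":-10,"twist":0,"hand":0},{"dx":2,"dy":0,"dz":-13,"twist":0,"hand":0},{"dx":7,"dy":0,"dz":-13,"twist":0,"hand":0},{"dx":12,"dy":0,"dz":-12,"twist":0,"hand":0},{"dx":13.5,"dy":0,"dz":-8,"twist":0,"hand":0},{"dx":13.5,"dy":0,"dz":-3.5,"twist":0,"hand":0},{"dx":13.5,"dy":0,"dz":1.0,"twist":0,"hand":0}]'

```text
time: 4.9
tool_pos: [0.5308, 0.0854, 0.052]
orientation: [-2.082, -2.35, -0.01]
ft_force: [1.1, -0.4, 0.2]
grip_width: 0.0
```

Run:
```python
from h import *
delta([c2w(0,y/1000,z/1000) for y,z in((145,65),(90,65))],YAW)
snap('side','s4.png');snap('top','t4.png')
s=arm.sense();print(proj('side',s['tool_pos']),proj('top',s['tool_pos']))
a=cv2.imread('pics/s4.png')[170:290,275:395];b=cv2.imread('pics/t4.png')[190:310,255:375]
cv2.imwrite('pics/z10.png',cv2.resize(np.hstack([a,b]),None,fx=3.3,fy=3.3,interpolation=cv2.INTER_CUBIC))
```

```text
t 4.9 pos [0.5308 0.0854 0.052 ] case [0.0003 0.1662 0.052 ] yaw tool y 0.121 tilt [ 0.003  0.006 -1.   ] F [ 1.1 -0.4  0.2] j [ 0.45  0.27 -0.74  1.87  0.2   1.07 -0.24] w 0.0
[-2.1 -0.  -1.3]
[-7.6 -0.1 -1.3]
twist 0.013 raw 0.012912587367073153
[[334.31360295 277.63982598]] [[280.58008833 262.13496852]]
```

View pics/z10.png

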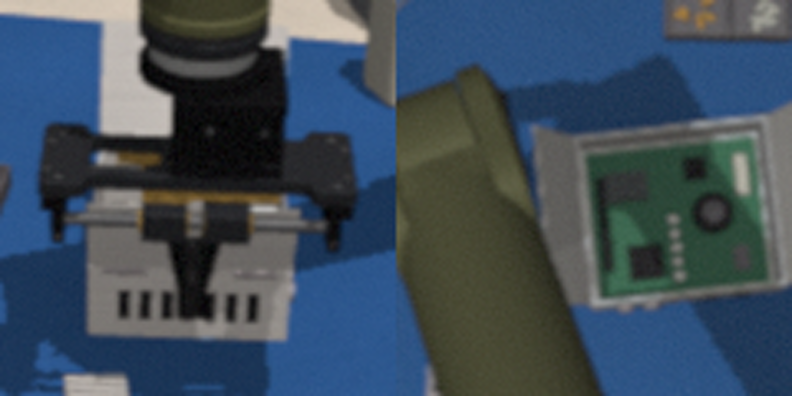

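Request:
apply_moves --commands '[{"dx":-1.5,"dy":0,"dz":-1.3,"twist":0,"hand":0},{"dx":-3,"dy":0,"dz":-1.3,"twist":0,"hand":0},{"dx":-4,"dy":0,"dz":-1.3,"twist":0,"hand":0},{"dx":-5,"dy":0,"dz":-1.3,"twist":0,"hand":0},{"dx":-6,"dy":0,"dz":-1.3,"twist":0,"hand":0}]'

```text
time: 5.5
tool_pos: [0.533, 0.0237, 0.0605]
orientation: [-2.077, -2.342, 0.002]
ft_force: [-0.1, 1.5, 1.4]
grip_width: 0.0004
```

Run:
```python
from h import *
delta([c2w(0,y/1000,z/1000) for y,z in((145,65),(90,65))],YAW)
snap('side','s5.png');snap('top','t5.png')
s=arm.sense();print(proj('side',s['tool_pos']),proj('top',s['tool_pos']))
a=cv2.imread('pics/s5.png')[170:290,275:395];b=cv2.imread('pics/t5.png')[190:310,255:375]
cv2.imwrite('pics/z11.png',cv2.resize(np.hstack([a,b]),None,fx=3.3,fy=3.3,interpolation=cv2.INTER_CUBIC))
```

```text
t 5.5 pos [0.533  0.0237 0.0605] case [-0.0043  0.1046  0.0605] yaw tool y 0.12 tilt [-0.01   0.007 -1.   ] F [-0.1  1.5  1.4] j [ 0.55  0.26 -0.71  1.86  0.18  1.1  -0.11] w 0.0004
[ 4.   0.5 -0.4]
[-1.5  0.4 -0.5]
twist 0.012 raw 0.01159954055084908
[[334.39886073 256.44213019]] [[303.24581053 258.9392963 ]]
```

View pics/z11.png

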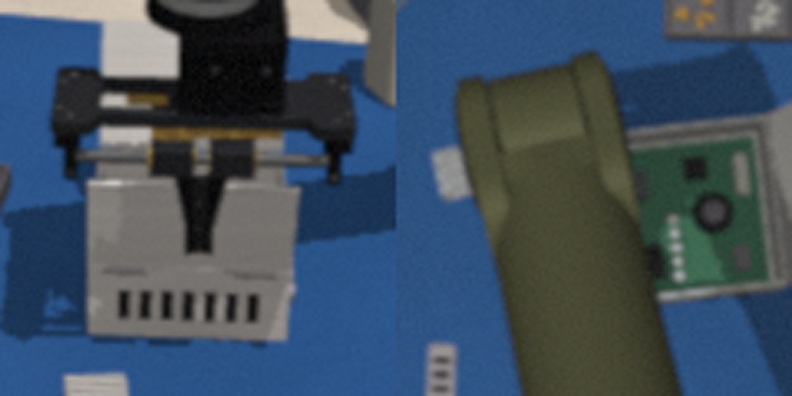

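Run:
```python
from h import *
for th in np.arange(1.2,2.1,.1):
    print(round(th,1),proj('side',c2w(.07,.08-.075*np.cos(th),.0595+.075*np.sin(th))).round(1),proj('side',c2w(-.07,.08-.075*np.cos(th),.0595+.075*np.sin(th))).round(1))
print(275+np.array([88,298])/3.3,170+np.array([182,187])/3.3)
```

```text
1.2 [[302.6 217.2]] [[364.8 219.4]]
1.3 [[302.4 217.9]] [[365.  220.1]]
1.4 [[302.2 218.9]] [[365.2 221.1]]
1.5 [[302.  220.2]] [[365.3 222.5]]
1.6 [[301.7 221.9]] [[365.5 224.2]]
1.7 [[301.5 223.9]] [[365.6 226.2]]
1.8 [[301.3 226.2]] [[365.7 228.5]]
1.9 [[301.1 228.7]] [[365.7 231. ]]
2.0 [[300.9 231.5]] [[365.8 233.8]]
[301.66666667 365.3030303 ] [225.15151515 226.66666667]
```

Run:
```python
from h import *
def yplane(uv,y):
    o,d=ray('side',uv); return o+d*(y-o[1])/d[1]
for uv,y in(((334.5,240.3),.0672),((333.6,228.2),-.05),((334,265.8),.0854),((335.5,246),.0237)):
    print(yplane(uv,y+.01))
```

```text
[0.52872259 0.0772     0.13837402]
[ 0.54319933 -0.04        0.09563511]
[0.5256956  0.0954     0.08666278]
[0.53013318 0.0337     0.09584489]
```

Run:
```python
from h import *
delta([c2w(0,y/1000,z/1000-.034) for y,z in((90,103),(65,103),(50,92),(40,78),(35,68),(30,65))],YAW)
```

```text
t 5.6 pos [0.5326 0.0218 0.0598] case [-0.0048  0.1029  0.0598] yaw tool y 0.117 tilt [-0.011  0.005 -1.   ] F [-0.6  0.2 -0.3] j [ 0.55  0.26 -0.71  1.86  0.18  1.1  -0.11] w 0.0006
[-1.3  0.5 -0.9]
[-3.8  0.4 -0.9]
[-5.3  0.4  0.1]
[-6.3  0.4  1.5]
[-6.8  0.4  2.5]
[-7.3  0.4  2.8]
twist 0.009 raw 0.009274130258452959
```

Request:
apply_moves --commands '[{"dx":-1.3,"dy":0.3,"dz":-0.9,"twist":0,"hand":0},{"dx":-2.5,"dy":0.4,"dz":-0.9,"twist":0,"hand":0},{"dx":-3.8,"dy":0.4,"dz":-0.9,"twist":0,"hand":0},{"dx":-4.6,"dy":0.4,"dz":-0.4,"twist":0,"hand":0},{"dx":-5.3,"dy":0.4,"dz":0.1,"twist":0,"hand":0},{"dx":-5.8,"dy":0.4,"dz":0.8,"twist":0,"hand":0}]'

```text
time: 6.2
tool_pos: [0.5436, -0.0363, 0.051]
orientation: [-2.081, -2.339, 0.005]
ft_force: [0.3, 1.1, 1.5]
grip_width: 0.0005
```

Run:
```python
from h import *
delta([c2w(0,y/1000,z/1000-.034) for y,z in((40,78),(35,68),(30,65),(30,61))],YAW)
snap('side','s6.png')
a=cv2.imread('pics/s6.png')[170:290,275:395]
cv2.imwrite('pics/z12.png',cv2.resize(a,None,fx=4,fy=4,interpolation=cv2.INTER_CUBIC))
```

```text
t 6.2 pos [ 0.5436 -0.0363  0.051 ] case [-0.0002  0.0439  0.051 ] yaw tool y 0.116 tilt [-0.011  0.005 -1.   ] F [0.3 1.1 1.5] j [ 0.61  0.29 -0.67  1.85  0.19  1.09 -0.02] w 0.0005
[-0.4  0.   0.7]
[-0.9  0.   1.7]
[-1.4  0.   2. ]
[-1.4  0.   2.4]
twist 0.008 raw 0.008486459795694401
```

View pics/z12.png

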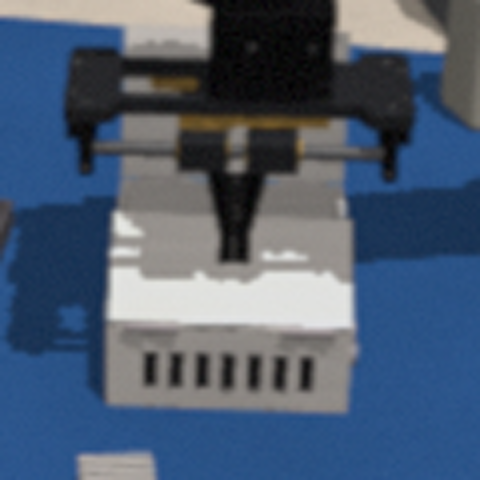

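The narrow flap is folding with the finger on it (tip at about zoom (235,260)). Finishing the arc, pressing until the stop.

Request:
apply_moves --commands '[{"dx":-0.3,"dy":0,"dz":0.6,"twist":0,"hand":0},{"dx":-0.6,"dy":0,"dz":1.1,"twist":0,"hand":0},{"dx":-0.9,"dy":0,"dz":1.6,"twist":0,"hand":0},{"dx":-1.2,"dy":0,"dz":1.9,"twist":0,"hand":0},{"dx":-1.4,"dy":0,"dz":2.1,"twist":0,"hand":0},{"dx":-1.4,"dy":0,"dz":2.2,"twist":0,"hand":0}]'

```text
time: 6.85
tool_pos: [0.5439, -0.0513, 0.0281]
orientation: [-2.081, -2.337, 0.009]
ft_force: [-3.8, -0.1, 9.6]
grip_width: 0.0004
```

Request:
apply_moves --commands '[{"dx":0,"dy":0,"dz":0.1,"twist":0,"hand":0},{"dx":0,"dy":0,"dz":0.2,"twist":0,"hand":0},{"dx":0,"dy":0,"dz":0.2,"twist":0,"hand":0}]'

```text
time: 7.15
tool_pos: [0.5439, -0.0514, 0.028]
orientation: [-2.081, -2.337, 0.011]
ft_force: [-5.6, 1.1, 13.9]
grip_width: 0.0003
```

Request:
apply_moves --commands '[{"dx":0,"dy":0,"dz":0.1,"twist":0,"hand":0},{"dx":0,"dy":0,"dz":0.2,"twist":0,"hand":0},{"dx":0,"dy":0,"dz":0.2,"twist":0,"hand":0}]'

```text
time: 7.45
tool_pos: [0.5439, -0.0514, 0.028]
orientation: [-2.081, -2.338, 0.013]
ft_force: [-5.5, 1.1, 15.2]
grip_width: 0.0004
```

Request:
apply_moves --commands '[{"dx":0,"dy":0,"dz":-3,"twist":0,"hand":0},{"dx":0,"dy":0,"dz":-8,"twist":0,"hand":0},{"dx":0,"dy":0,"dz":-13,"twist":0,"hand":0},{"dx":0,"dy":0,"dz":-17,"twist":0,"hand":0}]'

```text
time: 7.85
tool_pos: [0.5469, -0.0519, 0.201]
orientation: [-2.083, -2.34, 0.011]
ft_force: [0.9, -0.7, -0.5]
grip_width: 0.0001
```

Run:
```python
from h import *
delta([c2w(0,y/1000,z/1000-.033) for y,z in((30,230),(-170,230),(-170,115))],YAW)
snap('side','s7.png')
a=cv2.imread('pics/s7.png')[170:290,275:395]
cv2.imwrite('pics/z13.png',cv2.resize(a,None,fx=4,fy=4,interpolation=cv2.INTER_CUBIC))
```

```text
t 7.85 pos [ 0.5469 -0.0519  0.201 ] case [0.0014 0.028  0.201 ] yaw tool y 0.116 tilt [-0.011  0.001 -1.   ] F [ 0.9 -0.7 -0.5] j [ 0.67  0.16 -0.69  1.66  0.1   1.37  0.08] w 0.0001
[ 0.2 -0.1  0.4]
[-19.8  -0.3   0.4]
[-19.8  -0.2  11.9]
twist 0.008 raw 0.007918322881210055
```

View pics/z13.png

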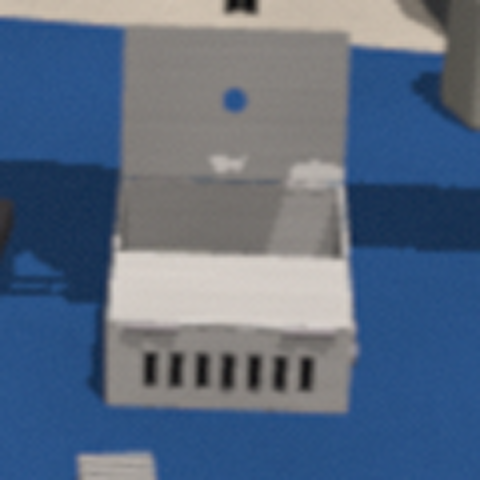

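Run:
```python
from h import *
print(plane('top',(463,310),.148),w2c(plane('top',(463,310),.148)),c2w(0,-.17,.1))
```

```text
[ 0.39706445 -0.37941132  0.148     ] [-0.18283761 -0.281443    0.148     ] [ 0.56682433 -0.24890952  0.1       ]
```

Request:
apply_moves --commands '[{"dx":-5,"dy":0,"dz":0,"twist":0,"hand":0},{"dx":-10,"dy":0,"dz":0,"twist":0,"hand":0},{"dx":-15,"dy":-0.2,"dz":0,"twist":0,"hand":0},{"dx":-19.8,"dy":-0.2,"dz":0,"twist":0,"hand":0},{"dx":-19.8,"dy":-0.2,"dz":0,"twist":0,"hand":0},{"dx":-19.8,"dy":-0.2,"dz":5,"twist":0,"hand":0},{"dx":-19.8,"dy":-0.2,"dz":9,"twist":0,"hand":0},{"dx":-19.8,"dy":-0.2,"dz":11.5,"twist":0,"hand":0}]'

```text
time: 8.7
tool_pos: [0.5691, -0.2486, 0.0891]
orientation: [-2.087, -2.343, 0.006]
ft_force: [0.0, -0.5, 0.1]
grip_width: 0.0005
```

Run:
```python
from h import *
delta([c2w(0,y/1000,z/1000-.033) for y,z in((-90,117),(-60,117),(-45,110),(-35,98),(-25,84),(-15,70),(-12,66))],YAW)
snap('side','s8.png')
a=cv2.imread('pics/s8.png')[120:290,275:445]
cv2.imwrite('pics/z14.png',cv2.resize(a,None,fx=3,fy=3,interpolation=cv2.INTER_CUBIC))
```

```text
t 8.7 pos [ 0.5691 -0.2486  0.0891] case [ 0.0023 -0.17    0.0891] yaw tool y 0.116 tilt [-0.006 -0.    -1.   ] F [ 0.  -0.5  0.1] j [ 0.81  0.38 -0.55  1.63  0.21  1.2   0.33] w 0.0005
[ 8.  -0.2  0.5]
[11.  -0.1  0.5]
[12.5 -0.1  1.2]
[13.5 -0.1  2.4]
[14.5 -0.1  3.8]
[15.5 -0.1  5.2]
[15.8 -0.1  5.6]
twist 0.008 raw 0.0075110825520297575
```

View pics/z14.png

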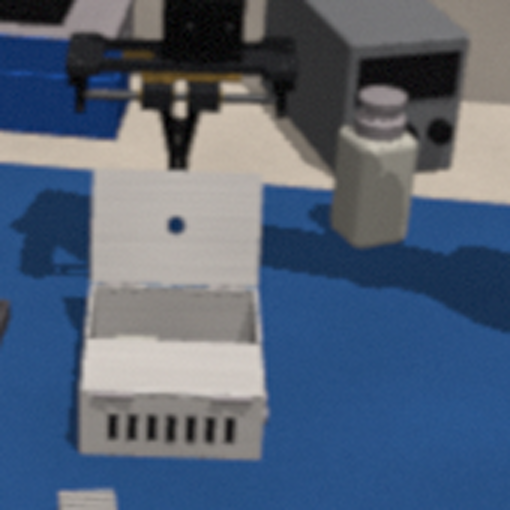

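Request:
apply_moves --commands '[{"dx":1.5,"dy":0,"dz":0.5,"twist":0,"hand":0},{"dx":3,"dy":0,"dz":0.5,"twist":0,"hand":0},{"dx":4.5,"dy":0,"dz":0.5,"twist":0,"hand":0},{"dx":6,"dy":-0.1,"dz":0.5,"twist":0,"hand":0},{"dx":7.5,"dy":-0.1,"dz":0.5,"twist":0,"hand":0},{"dx":9,"dy":-0.1,"dz":0.5,"twist":0,"hand":0},{"dx":10,"dy":-0.1,"dz":0.5,"twist":0,"hand":0}]'

```text
time: 9.45
tool_pos: [0.5544, -0.147, 0.0812]
orientation: [-2.082, -2.341, 0.008]
ft_force: [1.1, -1.4, -0.5]
grip_width: 0.0004
```

Run:
```python
from h import *
delta([c2w(0,y/1000,z/1000-.033) for y,z in((-60,117),(-45,110),(-35,98),(-25,84),(-15,72),(-12,67),(-12,65))],YAW)
snap('side','s9.png')
a=cv2.imread('pics/s9.png')[120:290,275:445]
cv2.imwrite('pics/z15.png',cv2.resize(a,None,fx=3,fy=3,interpolation=cv2.INTER_CUBIC))
```

```text
t 9.45 pos [ 0.5544 -0.147   0.0812] case [-0.0014 -0.0673  0.0812] yaw tool y 0.117 tilt [-0.01   0.002 -1.   ] F [ 1.1 -1.4 -0.5] j [ 0.73  0.3  -0.6   1.75  0.19  1.16  0.19] w 0.0004
[ 0.7  0.1 -0.3]
[2.2 0.2 0.4]
[3.2 0.2 1.6]
[4.2 0.2 3. ]
[5.2 0.2 4.2]
[5.5 0.2 4.7]
[5.5 0.2 4.9]
twist 0.009 raw 0.008981100642847129
```

View pics/z15.png

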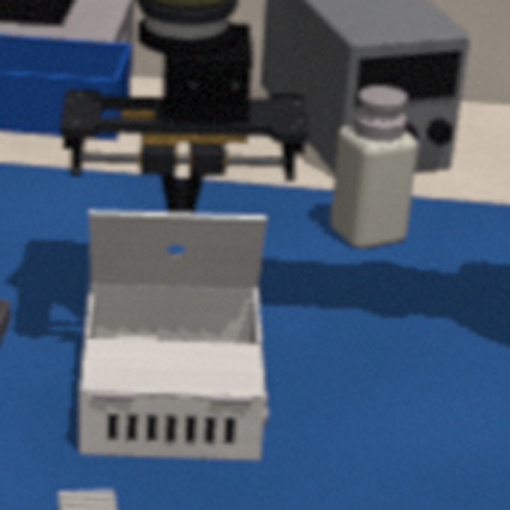

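The wide flap is past upright and leaning inwards, finger behind it. Continuing the arc.

Request:
apply_moves --commands '[{"dx":0.9,"dy":0.1,"dz":-0.2,"twist":0,"hand":0},{"dx":2.2,"dy":0.2,"dz":0.4,"twist":0,"hand":0},{"dx":2.8,"dy":0.2,"dz":1,"twist":0,"hand":0},{"dx":3.3,"dy":0.2,"dz":1.7,"twist":0,"hand":0},{"dx":3.8,"dy":0.2,"dz":2.4,"twist":0,"hand":0},{"dx":4.3,"dy":0.2,"dz":3.1,"twist":0,"hand":0},{"dx":4.8,"dy":0.2,"dz":3.7,"twist":0,"hand":0},{"dx":5.2,"dy":0.2,"dz":4.3,"twist":0,"hand":0}]'

```text
time: 10.3
tool_pos: [0.5493, -0.0924, 0.0376]
orientation: [-2.078, -2.341, 0.007]
ft_force: [0.4, -0.1, 0.7]
grip_width: 0.0004
```

Request:
apply_moves --commands '[{"dx":0.2,"dy":0,"dz":0.4,"twist":0,"hand":0},{"dx":0.2,"dy":0,"dz":0.6,"twist":0,"hand":0},{"dx":0.2,"dy":0,"dz":0.8,"twist":0,"hand":0}]'

```text
time: 10.6
tool_pos: [0.5487, -0.0895, 0.0318]
orientation: [-2.077, -2.34, 0.009]
ft_force: [-9.9, 1.6, 27.7]
grip_width: 0.0004
```

Request:
apply_moves --commands '[{"dx":0,"dy":0,"dz":-3,"twist":0,"hand":0},{"dx":0,"dy":0,"dz":-8,"twist":0,"hand":0},{"dx":0,"dy":0,"dz":-13,"twist":0.05,"hand":0},{"dx":2,"dy":0,"dz":-18,"twist":0.12,"hand":0},{"dx":7,"dy":0,"dz":-20,"twist":0.2,"hand":1},{"dx":12,"dy":0,"dz":-20,"twist":0.28,"hand":4},{"dx":17,"dy":0,"dz":-20,"twist":0.33,"hand":5},{"dx":22,"dy":0,"dz":-20,"twist":0.33,"hand":5}]'

```text
time: 11.4
tool_pos: [0.5256, 0.1238, 0.2334]
orientation: [-2.437, -1.967, 0.011]
ft_force: [1.0, 0.2, -0.3]
grip_width: 0.0246
```

Run:
```python
from h import *
delta([(.4998,.342,.23)],-.214)
snap('side','s10.png');snap('top','t10.png')
a=cv2.imread('pics/s10.png');b=cv2.imread('pics/side0.png')[310:380,300:370]
cv2.imwrite('pics/z16.png',np.hstack([cv2.resize(a[170:270,290:390],(400,400),interpolation=cv2.INTER_CUBIC),cv2.resize(b,(400,400),interpolation=cv2.INTER_CUBIC)]))
```

```text
t 11.4 pos [0.5256 0.1238 0.2334] case [-0.0008  0.205   0.2334] yaw tool y -0.213 tilt [-0.011  0.003 -1.   ] F [ 1.   0.2 -0.3] j [ 0.44  0.13 -0.78  1.63  0.09  1.43 -0.56] w 0.0246
[20.8 -7.1  0.4]
twist 0.001 raw 0.0010444402972528688
```

View pics/z16.png

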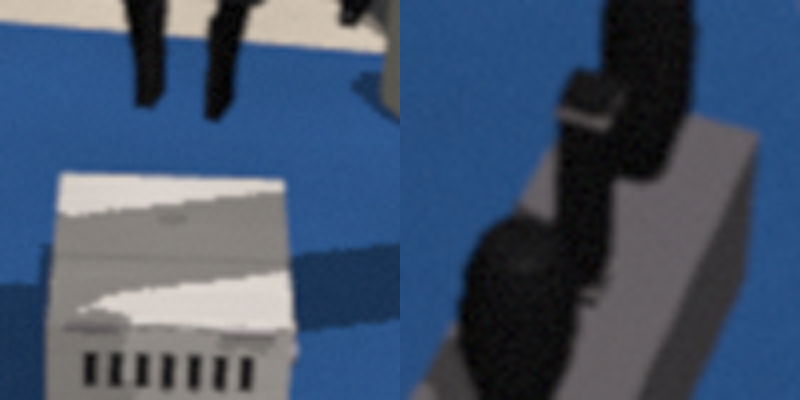

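View pics/s10.png

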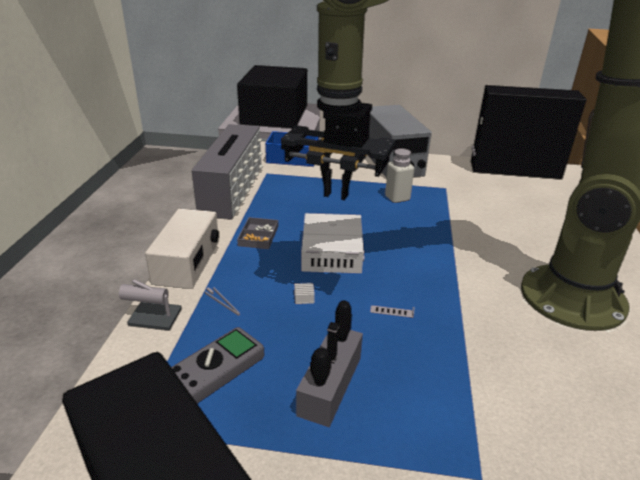

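View pics/t10.png

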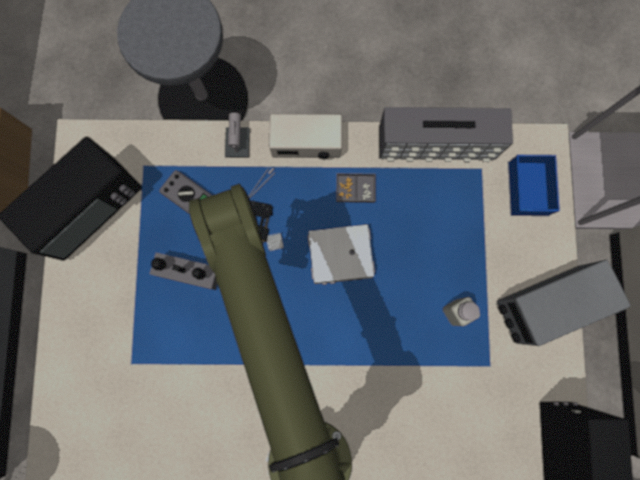

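Run:
```python
from h import *
S=lambda x,y:(300+(x-400)*70/400,310+y*70/400)
q=[plane('side',S(*p),.145) for p in((558,106),(608,129),(626,95),(578,70))]
print(np.round(q,4),np.round(sum(q)/4,4))
for i in range(4):
    d=q[(i+1)%4]-q[i]; print(np.linalg.norm(d),np.arctan2(d[1],d[0])%(np.pi/2))
print(-.214%(np.pi/2))
t=cv2.imread('pics/t10.png')
cv2.imwrite('pics/z17.png',np.hstack([cv2.resize(t[215:295,300:380],(400,400),interpolation=cv2.INTER_CUBIC),cv2.resize(t[240:300,140:200],(400,400),interpolation=cv2.INTER_CUBIC)]))
print('hole side',w2c(plane('side',(290+172/4,170+218/4),.065)))
```

```text
[[0.5073 0.3535 0.145 ]
 [0.4921 0.3607 0.145 ]
 [0.4886 0.3457 0.145 ]
 [0.5035 0.3374 0.145 ]] [0.4979 0.3493 0.145 ]
0.016762109676291853 1.1317178419266223
0.01534882735300315 1.3438632270882906
0.017056069347998595 1.0616149789090485
0.01656981942735429 1.3435531634463982
1.3567963267948966
hole side [ 0.00021316 -0.02723488  0.065     ]
```

View pics/z17.png

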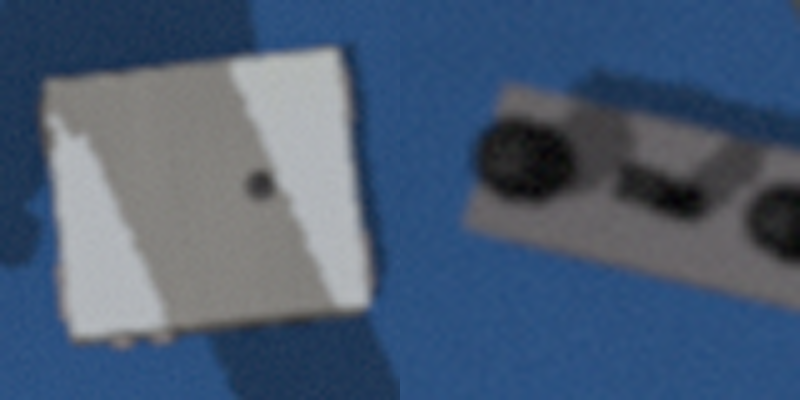

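Request:
apply_moves --commands '[{"dx":5,"dy":-1.7,"dz":0,"twist":0.08,"hand":5},{"dx":10,"dy":-3.4,"dz":0,"twist":0.08,"hand":5},{"dx":15,"dy":-5,"dz":0,"twist":0.08,"hand":5},{"dx":19,"dy":-6.5,"dz":0,"twist":0.08,"hand":5},{"dx":21,"dy":-7.2,"dz":0,"twist":0.08,"hand":5},{"dx":21,"dy":-7.2,"dz":1,"twist":0.08,"hand":5}]'

```text
time: 12.1
tool_pos: [0.4911, 0.3588, 0.2268]
orientation: [-2.484, -1.893, 0.003]
ft_force: [-0.4, -0.4, -0.9]
grip_width: 0.0497
```

Run:
```python
from h import *
delta([(.499,.344,.23),(.499,.344,.067)],-.3)
snap('side','s11.png')
a=cv2.imread('pics/s11.png')
cv2.imwrite('pics/z18.png',cv2.resize(a[200:440,240:440],(600,720),interpolation=cv2.INTER_CUBIC)[:600])
```

```text
t 12.1 pos [0.4911 0.3588 0.2268] case [-0.0098  0.4423  0.2268] yaw tool y -0.268 tilt [-0.013  0.013 -1.   ] F [-0.4 -0.4 -0.9] j [ 0.05  0.33 -0.89  1.48  0.24  1.45 -1.12] w 0.0497
[-1.2  1.1 -0.3]
[-1.4  1.4 16. ]
twist 0.032 raw 0.03178899585523365
```

View pics/z18.png

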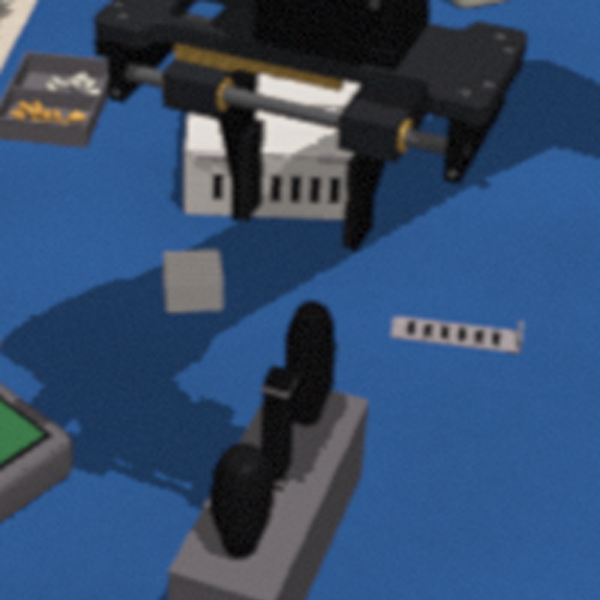

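Run:
```python
from h import *
p=arm.sense()['tool_pos'];print(p,proj('side',p+[0,0,.033]))
delta([(.499,.344,.23),(.499,.344,.067)],-.3)
o,d=ray('side',(340.5,277)); print(o+d*(p[1]-o[1])/d[1])
```

```text
[0.49185686 0.35447195 0.22401216] [[339.90299869 274.42186768]]
t 12.15 pos [0.4919 0.3545 0.224 ] case [-0.0095  0.4379  0.224 ] yaw tool y -0.272 tilt [-0.015  0.008 -1.   ] F [ 0.2 -0.1 -0.9] j [ 0.05  0.33 -0.89  1.48  0.24  1.45 -1.12] w 0.0499
[-0.8  1.  -0.6]
[-0.9  1.2 15.7]
twist 0.028 raw 0.028014348453548277
[0.49074837 0.35447195 0.2523125 ]
```

Request:
apply_moves --commands '[{"dx":-0.8,"dy":1,"dz":2,"twist":0.03,"hand":5},{"dx":-0.8,"dy":1,"dz":5,"twist":0.03,"hand":5},{"dx":-0.8,"dy":1,"dz":8,"twist":0.03,"hand":5},{"dx":-0.9,"dy":1.1,"dz":9.7,"twist":0.03,"hand":5},{"dx":-0.9,"dy":1.1,"dz":9.7,"twist":0.03,"hand":5}]'

```text
time: 12.65
tool_pos: [0.4981, 0.3406, 0.1241]
orientation: [-2.52, -1.85, 0.019]
ft_force: [-0.4, 0.2, 0.6]
grip_width: 0.0498
```

Run:
```python
from h import *
delta([(.499,.344,.067)],-.3)
snap('side','s12.png')
a=cv2.imread('pics/s12.png')
cv2.imwrite('pics/z19.png',cv2.resize(a[280:430,270:410],(560,600),interpolation=cv2.INTER_CUBIC))
```

```text
t 12.65 pos [0.4981 0.3406 0.1241] case [-0.0048  0.4234  0.1241] yaw tool y -0.304 tilt [-0.019  0.005 -1.   ] F [-0.4  0.2  0.6] j [ 0.05  0.39 -0.86  1.62  0.29  1.28 -1.16] w 0.0498
[0.4 0.1 5.7]
twist -0.004 raw -0.004151221588946097
```

View pics/z19.png

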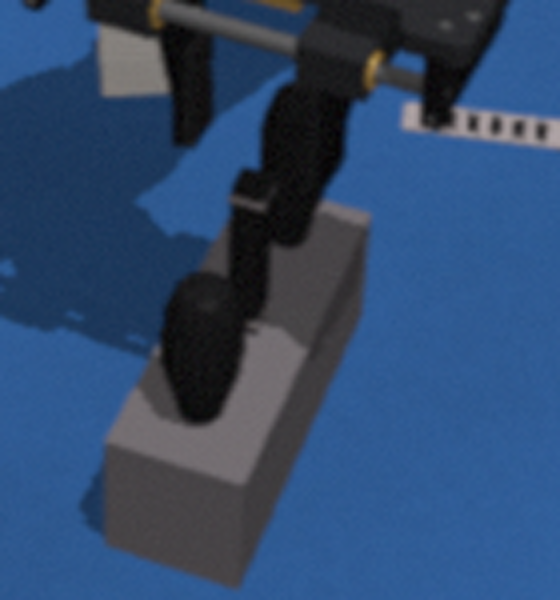

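Request:
apply_moves --commands '[{"dx":0.2,"dy":0.1,"dz":2,"twist":0,"hand":5},{"dx":0.4,"dy":0.1,"dz":4,"twist":0,"hand":5},{"dx":0.4,"dy":0.1,"dz":5.7,"twist":0,"hand":5},{"dx":0.4,"dy":0.1,"dz":5.7,"twist":0,"hand":5}]'

```text
time: 13.1
tool_pos: [0.4994, 0.3449, 0.0679]
orientation: [-2.52, -1.851, 0.018]
ft_force: [0.2, -0.0, 1.5]
grip_width: 0.0502
```

Run:
```python
from h import *
delta([(.499,.344,.067)],-.3)
snap('side','s13.png')
a=cv2.imread('pics/s13.png')
cv2.imwrite('pics/z20.png',cv2.resize(a[280:430,270:410],(560,600),interpolation=cv2.INTER_CUBIC))
```

```text
t 13.1 pos [0.4994 0.3449 0.0679] case [-0.003   0.4276  0.0679] yaw tool y -0.304 tilt [-0.018  0.005 -1.   ] F [ 0.2 -0.   1.5] j [ 0.02  0.45 -0.83  1.67  0.34  1.18 -1.19] w 0.0502
[-0.1 -0.   0.1]
twist -0.004 raw -0.0038696910159562448
```

View pics/z20.png

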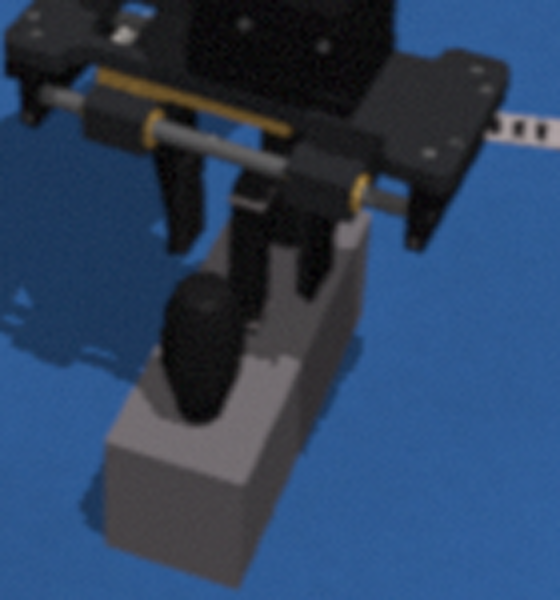

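Request:
apply_moves --commands '[{"dx":0,"dy":0,"dz":0,"twist":0,"hand":1},{"dx":0,"dy":0,"dz":0,"twist":0,"hand":0.5},{"dx":0,"dy":0,"dz":0,"twist":0,"hand":0.5},{"dx":0,"dy":0,"dz":0,"twist":0,"hand":0.5},{"dx":0,"dy":0,"dz":0,"twist":0,"hand":0.5},{"dx":0,"dy":0,"dz":0,"twist":0,"hand":0.5}]' --force 35

```text
time: 13.75
tool_pos: [0.5001, 0.3457, 0.0693]
orientation: [-2.52, -1.851, 0.015]
ft_force: [-0.4, -0.2, 0.7]
grip_width: 0.0149
```

Run:
```python
from h import *
delta([(.499,.344,.067)],-.3)
snap('side','s14.png')
a=cv2.imread('pics/s14.png')
cv2.imwrite('pics/z21.png',cv2.resize(a[280:430,270:410],(560,600),interpolation=cv2.INTER_CUBIC))
```

```text
t 13.75 pos [0.5001 0.3457 0.0693] case [-0.0022  0.4283  0.0693] yaw tool y -0.304 tilt [-0.017  0.007 -1.   ] F [-0.4 -0.2  0.7] j [ 0.02  0.45 -0.83  1.67  0.34  1.18 -1.19] w 0.0149
[-0.2 -0.1  0.2]
twist -0.004 raw -0.003788449489661283
```

View pics/z21.png

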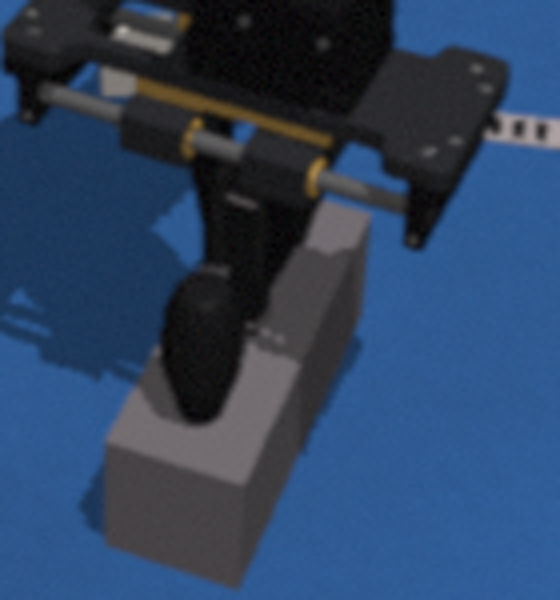

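Request:
apply_moves --commands '[{"dx":0,"dy":0,"dz":-2,"twist":0,"hand":0.5},{"dx":0,"dy":0,"dz":-5,"twist":0,"hand":0.5},{"dx":0,"dy":0,"dz":-8,"twist":0,"hand":0.5},{"dx":0,"dy":0,"dz":-12,"twist":0,"hand":0.5},{"dx":0,"dy":0,"dz":-16,"twist":0,"hand":0.5},{"dx":0,"dy":0,"dz":-18,"twist":0,"hand":0.5},{"dx":0,"dy":0,"dz":-18,"twist":0,"hand":0.5}]'

```text
time: 14.5
tool_pos: [0.5043, 0.3459, 0.2527]
orientation: [-2.52, -1.851, 0.006]
ft_force: [-0.2, -0.2, -0.7]
grip_width: 0.015
```

Run:
```python
from h import *
T=(300+(260.5)/5-.5,215+(185.5)/5-.5)
print('hole top',w2c(plane('top',T,.065)))
delta([c2w(0,-.029,.235)],-.3)
snap('side','s15.png')
a=cv2.imread('pics/s15.png')
cv2.imwrite('pics/z22.png',cv2.resize(a[220:420,260:420],(480,600),interpolation=cv2.INTER_CUBIC))
```

```text
hole top [ 0.00131871 -0.02855755  0.065     ]
t 14.5 pos [0.5043 0.3459 0.2527] case [0.002  0.4281 0.2527] yaw tool y -0.304 tilt [-0.012  0.01  -1.   ] F [-0.2 -0.2 -0.7] j [ 0.06  0.33 -0.88  1.43  0.24  1.5  -1.12] w 0.015
[-42.   18.1   1.3]
twist -0.004 raw -0.00370965787767652
```

View pics/z22.png

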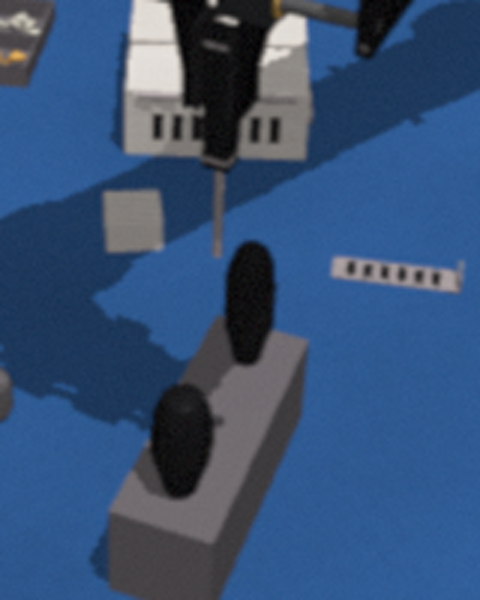

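Request:
apply_moves --commands '[{"dx":-4,"dy":1.7,"dz":0,"twist":0,"hand":0.5},{"dx":-8,"dy":3.5,"dz":0,"twist":0,"hand":0.5},{"dx":-12.5,"dy":5.4,"dz":0,"twist":0,"hand":0.5},{"dx":-17,"dy":7.3,"dz":0,"twist":0,"hand":0.5},{"dx":-21.5,"dy":9.2,"dz":0,"twist":0,"hand":0.5},{"dx":-26,"dy":11.1,"dz":0,"twist":0,"hand":0.5},{"dx":-30.5,"dy":13.1,"dz":1,"twist":0,"hand":0.5},{"dx":-35,"dy":15,"dz":1.5,"twist":0,"hand":0.5}]'

```text
time: 15.35
tool_pos: [0.5402, -0.036, 0.2292]
orientation: [-2.519, -1.849, 0.015]
ft_force: [0.6, -0.9, -1.6]
grip_width: 0.0146
```

Run:
```python
from h import *
delta([c2w(0,-.029,.17)],-.3)
```

```text
t 15.35 pos [ 0.5402 -0.036   0.2292] case [-0.0035  0.0446  0.2292] yaw tool y -0.304 tilt [-0.018  0.008 -1.   ] F [ 0.6 -0.9 -1.6] j [ 0.65  0.13 -0.68  1.62  0.08  1.43 -0.35] w 0.0146
[-6.6  3.4  5.8]
twist -0.004 raw -0.004092360798611083
```

Request:
apply_moves --commands '[{"dx":-3,"dy":1.5,"dz":1,"twist":0,"hand":0.5},{"dx":-5.5,"dy":2.8,"dz":3,"twist":0,"hand":0.5},{"dx":-6.6,"dy":3.4,"dz":5,"twist":0,"hand":0.5},{"dx":-6.6,"dy":3.4,"dz":5.8,"twist":0,"hand":0.5},{"dx":-6.6,"dy":3.4,"dz":5.8,"twist":0,"hand":0.5}]'

```text
time: 15.85
tool_pos: [0.5499, -0.1075, 0.1678]
orientation: [-2.514, -1.847, 0.019]
ft_force: [-0.6, 0.3, -0.1]
grip_width: 0.0145
```

Run:
```python
from h import *
delta([c2w(0,-.029,.135)],-.3)
p=arm.sense()['tool_pos'];print(proj('side',p-[0,0,.064]),proj('side',c2w(0,-.03,.065)),proj('top',p-[0,0,.064]))
snap('side','s16.png');snap('top','t16.png')
a=cv2.imread('pics/s16.png');t=cv2.imread('pics/t16.png')
cv2.imwrite('pics/z23.png',np.hstack([cv2.resize(x,(400,400),interpolation=cv2.INTER_CUBIC) for x in(a[170:270,280:380],t[210:290,300:380])]))
```

```text
t 15.85 pos [ 0.5499 -0.1075  0.1678] case [-0.0015 -0.0276  0.1678] yaw tool y -0.304 tilt [-0.023  0.01  -1.   ] F [-0.6  0.3 -0.1] j [ 0.7   0.21 -0.63  1.67  0.12  1.33 -0.25] w 0.0145
[-0.1  0.3  3.3]
twist -0.004 raw -0.0036788739698868644
[[334.3005113  210.58057925]] [[333.1018235 223.9210454]] [[352.35872749 250.70432192]]
```

View pics/z23.png

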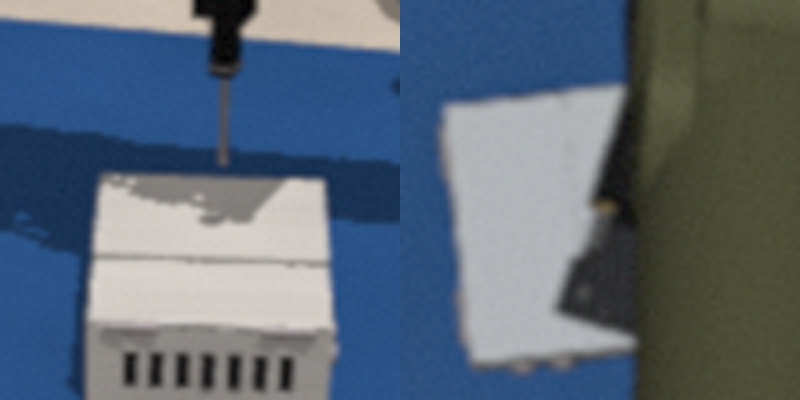

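Run:
```python
from h import *
delta([c2w(.0025,-.03,.135),c2w(.0025,-.03,.10),c2w(.0025,-.03,.089)],-.3)
```

```text
t 15.95 pos [ 0.5519 -0.1068  0.1706] case [ 0.0005 -0.0271  0.1706] yaw tool y -0.302 tilt [-0.018  0.009 -1.   ] F [ 0.6 -0.3 -1. ] j [ 0.7   0.21 -0.63  1.66  0.12  1.33 -0.25] w 0.0149
[-0.2  0.4  3.6]
[-0.2  0.4  7. ]
[-0.2  0.5  8.1]
twist -0.002 raw -0.00167658256581521
```

Request:
apply_moves --commands '[{"dx":-0.2,"dy":0.3,"dz":1.5,"twist":0,"hand":0.5},{"dx":-0.2,"dy":0.3,"dz":3,"twist":0,"hand":0.5},{"dx":-0.2,"dy":0.3,"dz":3.4,"twist":0,"hand":0.5},{"dx":-0.2,"dy":0.3,"dz":3.4,"twist":0,"hand":0.5}]'

```text
time: 16.35
tool_pos: [0.5525, -0.109, 0.1351]
orientation: [-2.514, -1.851, 0.017]
ft_force: [-0.1, 0.9, -0.0]
grip_width: 0.0149
```

Run:
```python
from h import *
delta([c2w(.0025,-.03,.10),c2w(.0025,-.03,.089)],-.3)
p=arm.sense()['tool_pos'];print(proj('side',p-[0,0,.064]),proj('side',c2w(0,-.03,p[2]-.064)))
snap('side','s17.png');
a=cv2.imread('pics/s17.png')
cv2.imwrite('pics/z24.png',cv2.resize(a[180:260,295:375],(560,560),interpolation=cv2.INTER_CUBIC))
```

```text
t 16.35 pos [ 0.5525 -0.109   0.1351] case [ 0.0009 -0.0293  0.1351] yaw tool y -0.301 tilt [-0.02   0.009 -1.   ] F [-0.1  0.9 -0. ] j [ 0.7   0.24 -0.62  1.7   0.14  1.26 -0.26] w 0.0149
[-0.   0.3  3.5]
[-0.   0.3  4.6]
twist -0.001 raw -0.0013386064298971934
[[332.82668608 221.88996407]] [[333.19068982 221.76093262]]
```

View pics/z24.png

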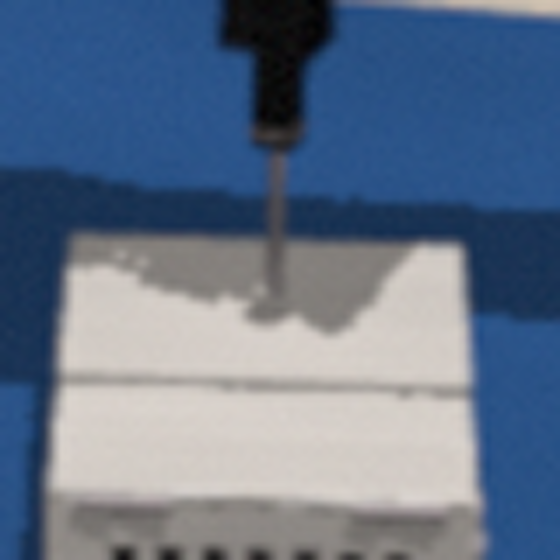

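Request:
apply_moves --commands '[{"dx":0,"dy":0.2,"dz":0,"twist":0,"hand":0.5},{"dx":0,"dy":0.3,"dz":0.5,"twist":0,"hand":0.5},{"dx":0,"dy":0.3,"dz":1.3,"twist":0,"hand":0.5},{"dx":0,"dy":0.3,"dz":2.1,"twist":0,"hand":0.5},{"dx":0,"dy":0.3,"dz":2.8,"twist":0,"hand":0.5},{"dx":0,"dy":0.3,"dz":3,"twist":0,"hand":0.5}]'

```text
time: 17.0
tool_pos: [0.5545, -0.1096, 0.1045]
orientation: [-2.514, -1.851, 0.018]
ft_force: [0.2, 0.7, -1.0]
grip_width: 0.0145
```

Run:
```python
from h import *
delta([c2w(.0025,-.03,.096),c2w(.0025,-.03,.089)],-.3)
snap('side','s18.png');
a=cv2.imread('pics/s18.png')
cv2.imwrite('pics/z25.png',cv2.resize(a[180:260,295:375],(560,560),interpolation=cv2.INTER_CUBIC))
```

```text
t 17.0 pos [ 0.5545 -0.1096  0.1045] case [ 0.0028 -0.0301  0.1045] yaw tool y -0.301 tilt [-0.021  0.009 -1.   ] F [ 0.2  0.7 -1. ] j [ 0.69  0.27 -0.62  1.73  0.16  1.21 -0.28] w 0.0145
[ 0.  -0.   0.9]
[-0.   0.   1.6]
twist -0.001 raw -0.0014106136366899835
```

View pics/z25.png

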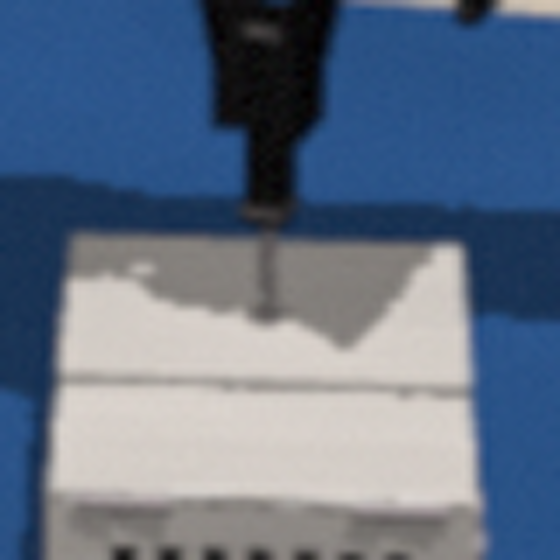

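Request:
apply_moves --commands '[{"dx":0,"dy":0,"dz":0.4,"twist":0,"hand":0.5},{"dx":0,"dy":0,"dz":0.8,"twist":0,"hand":0.5},{"dx":0,"dy":0,"dz":1.1,"twist":0,"hand":0.5},{"dx":0,"dy":0,"dz":1.1,"twist":0,"hand":0.5}]' --force 50

```text
time: 17.45
tool_pos: [0.5546, -0.1095, 0.0937]
orientation: [-2.514, -1.851, 0.017]
ft_force: [-0.2, 0.7, 0.9]
grip_width: 0.0147
```

Request:
apply_moves --commands '[{"dx":0,"dy":0,"dz":0.2,"twist":0,"hand":0.5},{"dx":0,"dy":0,"dz":0.4,"twist":0,"hand":0.5},{"dx":0,"dy":0,"dz":0.4,"twist":0,"hand":0.5}]'

```text
time: 17.75
tool_pos: [0.5547, -0.1095, 0.0901]
orientation: [-2.514, -1.851, 0.017]
ft_force: [-0.5, -0.1, 3.1]
grip_width: 0.0146
```

Request:
apply_moves --commands '[{"dx":0,"dy":0,"dz":0.2,"twist":0,"hand":0.5},{"dx":0,"dy":0,"dz":0.3,"twist":0,"hand":0.5},{"dx":0,"dy":0,"dz":0.3,"twist":0,"hand":0.5}]'

```text
time: 18.05
tool_pos: [0.5551, -0.1095, 0.0894]
orientation: [-2.515, -1.852, 0.017]
ft_force: [-4.4, -0.3, 13.7]
grip_width: 0.0148
```

Run:
```python
from h import *
snap('side','s19.png');snap('top','t19.png')
delta([])
a=cv2.imread('pics/s19.png');t=cv2.imread('pics/t19.png')
cv2.imwrite('pics/z26.png',np.hstack([cv2.resize(x,(400,400),interpolation=cv2.INTER_CUBIC) for x in(a[170:270,280:380],a[200:400,190:390])]))
```

```text
t 18.15 pos [ 0.5551 -0.1095  0.0894] case [ 0.0033 -0.0302  0.0894] yaw tool y -0.301 tilt [-0.019  0.008 -1.   ] F [-4.3  0.5 14.4] j [ 0.68  0.29 -0.62  1.75  0.17  1.18 -0.29] w 0.0145
```

View pics/z26.png

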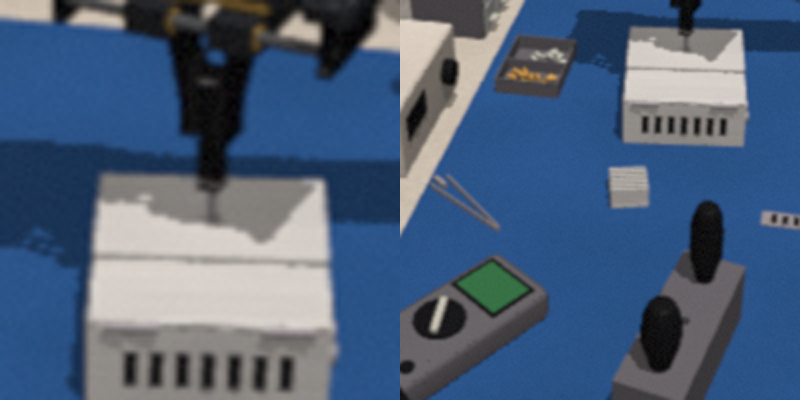

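View pics/t19.png

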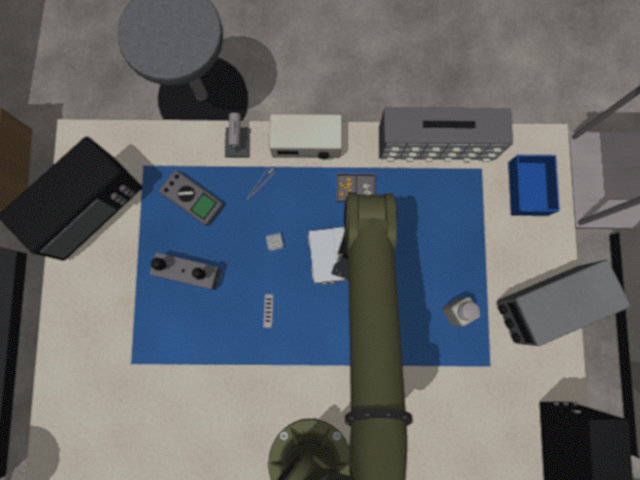

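The pin is upright in the hole, both flaps are flat, and the other things have not moved. I'm handing in while holding.

Run:
```python
from h import *
arm.job_done(); delta([])
```

```text
the job is handed in; nothing more can be done
the job is handed in; nothing more can be done
```

I shut the narrow flap, then the wide flap over it, then pulled the pin from the middle bore and put its tip through the hole. I handed in at about 18 s with the pin still held, pressing the button.

**Last checks**
- **Button:** the tool stopped dead at 0.0894 m, and 0.090 m was the predicted height for fully down. It was pushing with about 14 N, where 4 N holds the button down.
- **Grip:** the opening was 14.5–14.9 mm on the 15 mm handle, at 50 N. The pin leaned about 1.2° from upright.
- **Flaps:** each stopped solidly at its expected shut height. The last pictures showed both flat, with the wide one on top.
- **Other things:** they looked unmoved in the last side and top pictures.

**What disagreed**
- **Finger height:** the fingertips sat about 33 mm higher than the reported TCP, in the pictures and on contact. My first sweep at the narrow flap therefore passed over it without moving it. I corrected for the offset from then on.
- **Sideways offset:** the side view put the pin tip about 2.5 mm off in x, and I corrected that before going through the hole.
- **Highest push:** the largest force read was about 28 N, when closing the wide flap.

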